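# Tip the spent lamp cups out of the hand barrow

### The job

Clear the spent lamps: put the one empty cup standing on the table into the pan of the little barrow with the two already there and let go of it, then lift the barrow's handle so that all three cups tip out over the wheel into the tray, and lower the barrow gently, without letting it drop, until it stands on its legs again. Leave the filled lamps standing beside the barrow where they are.

Things in the scene. Friction and masses are not known exactly. Their poses are not given: they have to be found in the camera images.
- dock: Fixed dock: a steel plate 130 x 70 x 8 mm with the chocked rubber wheel (84 mm across, 26 mm wide) and, ahead of it, an aluminium tray. Origin: on the table under the wheel's axle; +x is the way the barrow tips (from handle over wheel to tray), +y level along the axle, +z up. The axle, the barrow's hinge, runs along y 50 mm above the origin.
- tub (a joint): Tilt of the steel barrow about the wheel's axle: 0 = standing on its two legs (lower stop), grows as the handle is lifted, upper stop 1.2 rad. Cups slide out only once the pan is steep (about 0.45 to 0.8 rad). Weighs about 0.8 kg (some 4 N to lift at the handle); no spring, hardly any friction: let go of when raised, it falls back (near the upper stop it may balance). The wheel stays put.
- handle_bar (a point): Middle of the round rubber handle bar, 16 mm across, 100 mm long along the dock's y, held at both ends by 12 mm steel shafts 100 mm apart, free above and below between them. At tilt 0 it is 270 mm behind the axle (-x of the dock) and 70 mm above it (120 mm above the table); swings on a 279 mm radius about the axle. Axes turn with the barrow.
- pan_in (a point): Centre of the pan's inner floor; x to the open nose, y along the axle, z out of the pan, turning with the barrow. Inside 170 mm long (x +-85), 120 mm wide (y +-60); side and rear walls 35 mm high, 5 mm thick, no wall at the nose. At tilt 0 level, 99 mm above the table, this point 35 mm behind the axle. Two cups stand near x +50, y +-30; the rear half is free.
- tray_in (a point): Centre of the receiving tray's floor (5 mm above the table), axes as the dock's, 173 mm ahead of the axle. Inside 200 mm x 200 mm; walls 60 mm high on three sides, only 12 mm high on the side of the barrow, which the nose passes over.
- spent_a: Spent lamp in the pan: empty open thin aluminium cup, 34 mm tall, 40 mm across the rim tapering to 30 mm at the foot, about 40 g. Origin: centre of its underside, z up through the mouth.
- spent_b: The other spent lamp in the pan, same empty cup.
- spent_c: The spent lamp still on the table: same empty cup (34 mm tall, rim 40 mm, foot 30 mm), standing upright in a row with the two filled lamps alongside the barrow's handle shafts, about 90 mm from one to the next, 135 mm from the barrow's midline on its +y side. Origin: centre of its underside.
- fresh_a: Filled lamp standing in the same row: same cup outline but full of wax, with a wick standing 16 mm above the rim; to be left alone. Origin: centre of its underside.
- fresh_b: The other filled lamp in the row, to be left alone.

How it is judged (in metres and radians):
On the way, in this order (a step that is already met when the one before it is completed fails the run):
1. all three spent cups are in the pan of the lowered barrow, the third let go (x of spent_a in the frame of pan_in between -0.085 and 0.085 m and y of spent_a in the frame of pan_in between -0.06 and 0.06 m and z of spent_a in the frame of pan_in between -0.004 and 0.045 m and x of spent_b in the frame of pan_in between -0.085 and 0.085 m and y of spent_b in the frame of pan_in between -0.06 and 0.06 m and z of spent_b in the frame of pan_in between -0.004 and 0.045 m and x of spent_c in the frame of pan_in between -0.085 and 0.085 m and y of spent_c in the frame of pan_in between -0.06 and 0.06 m and z of spent_c in the frame of pan_in between -0.004 and 0.045 m and value of joint tub below 0.05 rad and contact force between the fingers and spent_c below 0.2 N and linear speed of spent_c below 0.03 m/s), for 0.2 s.
2. with the barrow still tipped (more than 0.35 rad) all three cups have gone into the tray (x of spent_a in the frame of tray_in between -0.1 and 0.1 m and y of spent_a in the frame of tray_in between -0.1 and 0.1 m and z of spent_a in the frame of tray_in between -0.005 and 0.06 m and x of spent_b in the frame of tray_in between -0.1 and 0.1 m and y of spent_b in the frame of tray_in between -0.1 and 0.1 m and z of spent_b in the frame of tray_in between -0.005 and 0.06 m and x of spent_c in the frame of tray_in between -0.1 and 0.1 m and y of spent_c in the frame of tray_in between -0.1 and 0.1 m and z of spent_c in the frame of tray_in between -0.005 and 0.06 m and value of joint tub above 0.35 rad), for 0.1 s.
At the end, for the whole second after the job is handed in: All three spent cups lie at rest inside the tray (origins within 100 mm of its centre along each side and less than 60 mm above its floor), the barrow stands on its legs again (tilt under 0.04 rad), and both filled lamps stand upright where they were (within 25 mm) (x of spent_a in the frame of tray_in between -0.1 and 0.1 m and y of spent_a in the frame of tray_in between -0.1 and 0.1 m and z of spent_a in the frame of tray_in between -0.005 and 0.06 m and x of spent_b in the frame of tray_in between -0.1 and 0.1 m and y of spent_b in the frame of tray_in between -0.1 and 0.1 m and z of spent_b in the frame of tray_in between -0.005 and 0.06 m and x of spent_c in the frame of tray_in between -0.1 and 0.1 m and y of spent_c in the frame of tray_in between -0.1 and 0.1 m and z of spent_c in the frame of tray_in between -0.005 and 0.06 m and value of joint tub below 0.04 rad and linear speed of each of spent_a, spent_b, spent_c below 0.03 m/s and angle between each of fresh_a, fresh_b's own z axis and vertical below 0.2 rad); the robot touches nothing.
It fails at once if the barrow is dropped: it comes down faster than 1.5 rad/s (velocity of joint tub below -1.5 rad/s).
It fails at once if a filled lamp is moved more than 25 mm or tipped over (distance of any of fresh_a, fresh_b from where it was at the start of the episode above 0.025 m or angle between any of fresh_a, fresh_b's own z axis and vertical above 0.6 rad).
It also fails if it takes over 64 s, if anything falls off the work surface, if the arm or the gripper's body presses on something with over 40 N, if the wrist force passes 120 N, or if a joint passes its speed limit or range.

### The arm

A 6-joint arm with a two-finger parallel gripper is mounted at the origin on the work surface. World frame = base frame: x ahead of the robot, y to its left, z up, the work surface at z = 0. Lengths are in m, angles in degrees, forces in N, time in s.
With the tool pointing down it reaches from about 0.4 to 0.825 m from the base axis. Payload 7 kg.
Tool frame: the origin (TCP) lies midway between the tips of the shut fingers; the grasp point (between the pads) lies r.grip_depth behind it (r.grip_depth is the distance from the TCP to the grasp point, in m); z points along the fingers, y is the line along which they close (so a half turn about z gives the same grasp; the last joint's range is limited). The gripper opens to 88 mm and grips with 3 to 60 N. Pads are 19 mm wide; open, the fingers measure 130 mm over their backs; the gripper's body (78 mm by 193 mm) begins 47 mm behind the grasp point.
Start: joints at [-53.222, 20.546, 0.682, 0, -70.136, -16.507], TCP at [0.234, -0.633, 0.188] pointing down, gripper open.
Joint ranges: [-176.03, 176.03], [-82.01, 121.73], [-58.28, 71.71], [-173.87, 95.51], [-174.79, -0.11], [-173.66, 173.66]. Speed limits (degrees/s): [136.94, 136.94, 172.46, 180, 180, 180].

### API

Orientations are given as [roll, pitch, yaw] about the fixed x, y, z axes, in that order (R = Rz(yaw) Ry(pitch) Rx(roll)).
In Python, from plant import r gives the robot as it stands.
- The arm moves only by the shell command python3 drive.py 'ROWS' [OPENING] [FORCE]. ROWS is a JSON list of rows, 1 to 12 of them, each of 6 numbers: dx, dy, dz in m, then a rotation vector rx, ry, rz in degrees; each row is the pose to reach, as a shift and turn from the pose commanded when the command began, along the tool's axes at that moment; what a row does not reach only later rows make up. A row lasts 1/12 s, in which the tool goes at most 0.0417 m and 7.16 degrees, less where a joint would pass 70% of its speed; a pose out of reach is approached as far as the arm can. OPENING is the finger opening in m, set as the command begins (- or left out keeps the last). The fingers move at their own pace and stop on an object; FORCE is the grip in N (left out, the last holds). Time passes only in rows, so rows that do not move let the fingers close. It prints the time, the measured TCP pose, the force, the opening and the grip force at its end.
- r.get_state(): the state, without advancing time (a new reading comes with each control period).
- r.capture(name): name is "scene" or "top" or "wrist"; returns a dict with "frame" (384x512x3 uint8, red, green, blue), "z_map" (384x512 float32, m along the optical axis (not along the pixel's ray), 0 where there is no reading), "fx", "fy", "cx", "cy" (pixels), "cam_to_world" (4x4, takes a point from camera to world coordinates). Camera axes: x right, y down, z forward; pixel columns grow to the right and rows downward; lengths in m; the calibration is good to about 2 mm. A picture is of the moment at which its call begins.
- r.close_job(): hands the job in; it is judged then, once.
The state is a dict: "time_s": time; "joints": joint angles; "qd": joint speeds; "joint_torque": joint torques, N m; "tcp_pos": TCP position; "eef_rot": TCP orientation; "contact_force": force on the tool from outside, world axes, zero at the start; "moment": the same for the moment, N m; "gripper_width": finger opening in m; "gripper_force": force on a finger pad.
Only numpy, scipy, OpenCV 4.12 (cv2) and the standard library are available. Lean on these libraries where they do the work, as an engineer would, in place of code of your own. Each camera call takes 0.05 s, during which the arm holds its last target. There are 200 camera calls.

## Working session

There is one attempt and no reset: what is moved stays moved. The work goes in short steps, Python scripts to look and compute and a shell command to move; the robot and the scene stay as the last step left them, time stands still between calls to the robot, and variables do not carry over. Pictures are saved under pics/ and viewed, at most 10 in all, crops included, and the job is handed in when it is done.

```bash
ls; mkdir -p pics; cat > h.py <<'E'
import numpy as np,cv2
from plant import r
from scipy.spatial.transform import Rotation as R
def snap(n,f):
    c=r.capture(n); cv2.imwrite(f'pics/{f}.png',c['frame'][:,:,::-1]); np.savez(f'pics/{f}.npz',**c); return c
def load(f): return np.load(f'pics/{f}.npz')
def pts(c):
    v,u=np.mgrid[0:384,0:512]; z=c['z_map']; 
    p=np.stack([(u-c['cx'])/c['fx']*z,(v-c['cy'])/c['fy']*z,z],-1)
    T=c['cam_to_world']; return p@T[:3,:3].T+T[:3,3]
def ray(c,u,v,h):
    T=c['cam_to_world']; d=T[:3,:3]@np.array([(u-c['cx'])/c['fx'],(v-c['cy'])/c['fy'],1]); o=T[:3,3]
    return o+d*(h-o[2])/d[2]
def tool(d):
    "world shift to tool axes"
    s=r.get_state(); return R.from_euler('xyz',s['eef_rot'],degrees=True).inv().apply(d)
E
python3 - <<'E'
from h import *
a=snap('scene','s0');b=snap('top','t0')
cv2.imwrite('pics/st0.png',cv2.resize(np.hstack([a['frame'],b['frame']])[:,:,::-1],(800,300)))
print(r.get_state(),r.grip_depth); print(a['cam_to_world'],b['cam_to_world'],b['fx'])
E
```

```text
drive.py
pics
plant.py
{'time_s': 0.1, 'joints': array([-5.32243250e+01,  2.05858602e+01,  6.41460008e-01, -1.71424789e-02,
       -7.01350476e+01, -1.65062652e+01]), 'qd': array([-0.03674816, -0.16389865,  0.0318956 ,  0.02022002, -0.03534148,
       -0.03906606]), 'joint_torque': array([-1.26188821e-03, -5.84164310e+01,  2.93749791e+01,  7.01554924e+00,
        1.01432964e-02, -5.50372965e-05]), 'tcp_pos': array([ 0.23364943, -0.63277582,  0.18685339]), 'eef_rot': array([ 1.79919247e+02, -7.12269568e-03, -1.59736421e+02]), 'contact_force': array([-0.02944343,  0.51836061, -0.01858519]), 'moment': array([ 0.01802581,  0.06553276, -0.07242653]), 'gripper_force': 0.0, 'gripper_width': 0.08746014064674575} 0.0188
[[ 0.4018601   0.70676521 -0.58222968  1.04848875]
 [ 0.91560977 -0.31911512  0.24459002 -0.24795544]
 [-0.01293058 -0.63138616 -0.77536077  0.79086595]
 [ 0.          0.          0.          1.        ]] [[ 0.00126578 -0.98806799  0.15401313  0.43646564]
 [-0.99965205  0.00280757  0.02622774 -0.05143341]
 [-0.02634719 -0.15399274 -0.98772064  0.81171993]
 [ 0.          0.          0.          1.        ]] 347.8434019261153
```

View pics/t0.png

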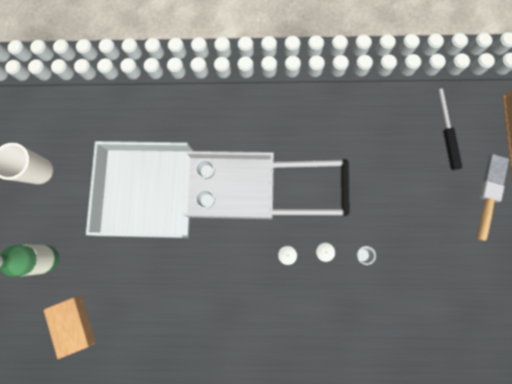

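View pics/s0.png

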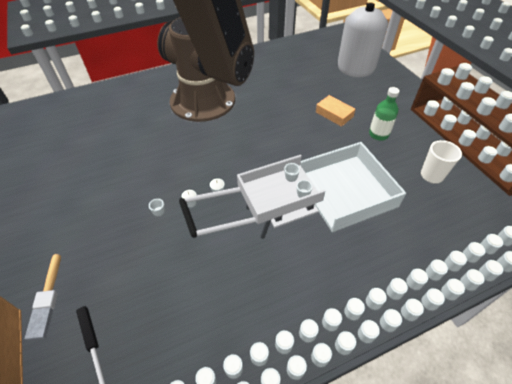

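Top view: tray on the left (tray/pan lip about u=188), spent cups in the pan at (205,170) and (206,199), handle bar at (346,187). The row holds filled lamps at (288,255) and (326,252), and the empty cup at (367,256). In the scene view the empty cup is at (157,207) and the bar runs (181,200) to (195,236).

```bash
python3 - <<'E'
from h import *
def tri(a,ua,b,ub):
    A=[];B=[]
    for c,(u,v) in((a,ua),(b,ub)):
        T=c['cam_to_world'];d=T[:3,:3]@np.array([(u-c['cx'])/c['fx'],(v-c['cy'])/c['fy'],1]);d/=np.linalg.norm(d)
        P=np.eye(3)-np.outer(d,d);A.append(P);B.append(P@T[:3,3])
    x=np.linalg.lstsq(np.vstack(A),np.hstack(B),rcond=None)[0]; return x.round(4)
s,t=load('s0'),load('t0')
def bar(c,box):
    x0,y0,x1,y1=box; P=pts(c); f=c['frame'].astype(int)
    m=np.zeros(f.shape[:2],np.uint8); m[y0:y1,x0:x1]=1
    m&=(f.max(2)<38).astype(np.uint8); 
    n,l,st,ce=cv2.connectedComponentsWithStats(m); k=1+st[1:,4].argmax(); mm=l==k
    r_=cv2.minAreaRect(np.argwhere(mm)[:,::-1].astype(np.float32)); 
    return r_,P[mm&(c['z_map']>0)]
for n,c,bx in(('top',t,(330,145,365,230)),('scene',s,(170,190,205,245))):
    q,p=bar(c,bx); print(n,q,'depth med',np.median(p,0),p.min(0),p.max(0)); globals()[n]=q
print('bar tri',tri(s,scene[0],t,top[0]))
# raised things from top depth: cup row, pan, tray
P=pts(t)
for nm,(x0,y0,x1,y1) in dict(c=(352,240,382,270),fa=(276,243,300,268),fb=(314,240,338,265)).items():
    q=P[y0:y1,x0:x1].reshape(-1,3); f=t['frame'][y0:y1,x0:x1].astype(int)
    m=(f.max(2)>85).astype(np.uint8); v,u=np.nonzero(m)
    e=cv2.minEnclosingCircle(np.argwhere(m)[:,::-1].astype(np.float32)+[x0,y0]) 
    print(nm,e,'ray z.034',ray(t,*e[0],.034).round(4),'depth zmax',q[:,2].max().round(3),'raised med',np.median(q[q[:,2]>.02],0).round(4))
# pan walls/floor along image row 187
for u in (195,215,230,250,265,271,274): print(u,P[185,u].round(3),P[205,u].round(3))
# pan wall points
sel=(P[...,2]>.115)&(P[...,2]<.15); sel[:, :195]=0; sel[:,280:]=0; sel[:140]=0; sel[225:]=0
w=P[sel];print('walls',w.min(0),w.max(0),len(w)); 
print(cv2.minAreaRect(w[:,:2].astype(np.float32)))
print('scene c',ray(s,157,207,.034), 'tri',tri(s,(157,207),t,(367,256)))
E
```

```text
top ((342.4999694824219, 186.49998474121094), (40.99999237060547, 0.9999998807907104), 90.0) depth med [ 0.56375999 -0.20165551  0.12738559] [ 0.5151897  -0.20375937  0.12346538] [ 0.5978146  -0.20016502  0.1302707 ]
scene ((189.63461303710938, 217.826904296875), (37.88890838623047, 4.472995758056641), 74.74488067626953) depth med [ 0.57275378 -0.20405939  0.12616356] [ 0.51424423 -0.21278979  0.1191398 ] [ 0.61490839 -0.20136644  0.12960069]
bar tri [ 0.5587 -0.2037  0.1139]Traceback (most recent call last):
  File "<stdin>", line 24, in <module>
cv2.error: OpenCV(4.12.0) /io/opencv/modules/imgproc/src/shapedescr.cpp:201: error: (-215:Assertion failed) count >= 0 && (depth == CV_32F || depth == CV_32S) in function 'minEnclosingCircle'
```

```bash
cat > m.py <<'E'
from h import *
s,t=load('s0'),load('t0')
P=pts(t);S=pts(s)
for n,Q in(('top',P),('scene',S)):
    # dark, raised points near bar
    f=(t if n=='top' else s)['frame'].max(2)
    m=(Q[...,2]>.105)&(Q[...,2]<.14)&(f<75)&(abs(Q[...,0]-.56)<.08)&(abs(Q[...,1]+.21)<.04)
    q=Q[m]; v,u=np.nonzero(m); print(n,len(q),'bar',q.min(0).round(4),q.max(0).round(4),q.mean(0).round(4),'uv',u.mean(),v.mean(), 'dy/dx',np.polyfit(q[:,0],q[:,1],1)[0].round(4))
for nm,(x0,y0,x1,y1) in dict(c=(352,240,382,270),fa=(276,243,300,268),fb=(314,240,338,265)).items():
    q=P[y0:y1,x0:x1].reshape(-1,3); f=t['frame'][y0:y1,x0:x1].astype(int)
    m=(f.max(2)>85); e=cv2.minEnclosingCircle((np.argwhere(m)[:,::-1]+[x0,y0]).astype(np.float32))
    print(nm,e,'ray z.034',ray(t,*e[0],.034).round(4),'depth zmax',q[:,2].max().round(3),'raised med',np.median(q[q[:,2]>.02],0).round(4))
for u in (195,215,230,250,265,271,274): print(u,P[185,u].round(3),P[205,u].round(3))
sel=(P[...,2]>.122)&(P[...,2]<.15); sel[:, :195]=0; sel[:,280:]=0; sel[:140]=0; sel[225:]=0
w=P[sel];print('walls',w.min(0),w.max(0),len(w)); 
print(cv2.minAreaRect(w[:,:2].astype(np.float32)))
x0,y0,x1,y1=140,192,172,222
m=s['frame'][y0:y1,x0:x1].max(2)>85; e=cv2.minEnclosingCircle((np.argwhere(m)[:,::-1]+[x0,y0]).astype(np.float32))
q=S[y0:y1,x0:x1].reshape(-1,3);print('scene c',e,q[:,2].max(),np.median(q[q[:,2]>.025],0))
E
python3 m.py
```

```text
top 409 bar [ 0.4996 -0.2152  0.1212] [ 0.6134 -0.1971  0.1324] [ 0.5552 -0.2055  0.1274] uv 344.64792176039117 187.06601466992666 dy/dx -0.0279
scene 273 bar [ 0.5049 -0.2156  0.117 ] [ 0.6149 -0.1985  0.1302] [ 0.5637 -0.2075  0.1255] uv 187.82417582417582 217.4102564102564 dy/dx -0.0187
c ((366.5, 254.5), 20.506195068359375) ray z.034 [ 0.4215 -0.2684  0.034 ] depth zmax 0.812 raised med [ 0.4202 -0.2713  0.0329]
fa ((287.5, 255.0), 16.620868682861328) ray z.034 [ 0.4201 -0.0961  0.034 ] depth zmax 0.812 raised med [ 0.4202 -0.0946  0.0371]
fb ((325.5, 252.0), 16.620868682861328) ray z.034 [ 0.4267 -0.1794  0.034 ] depth zmax 0.812 raised med [ 0.4268 -0.1773  0.0371]
195 [0.565 0.099 0.099] [0.523 0.098 0.099]
215 [0.565 0.057 0.1  ] [0.523 0.056 0.101]
230 [0.565 0.026 0.1  ] [0.523 0.025 0.101]
250 [ 0.565 -0.016  0.099] [ 0.523 -0.016  0.1  ]
265 [ 0.565 -0.047  0.099] [ 0.523 -0.047  0.098]
271 [ 0.559 -0.059  0.134] [ 0.518 -0.059  0.136]
274 [ 0.582 -0.068  0.003] [ 0.535 -0.068  0.002]
walls [ 0.49492483 -0.06166664  0.12204789] [0.62728594 0.09532246 0.13789394] 961
((0.5612176656723022, 0.01773056387901306), (0.15780407190322876, 0.13050124049186707), 88.76346588134766)
scene c ((155.5, 206.5), 21.22508430480957) 0.7908659545877311 [ 0.41755379 -0.26673131  0.03169706]
```

```bash
cat >> h.py <<'E'
def go(x,y,z,pitch=0,yaw=178.8,tilt=0):
    "print tool-axis shift and rotvec to a down pose at world xyz; tilt (deg) about world x-ish axle axis"
    s=r.get_state(); C=R.from_euler('xyz',s['eef_rot'],degrees=True)
    T=R.from_rotvec(np.array([np.cos(np.radians(-1.2)),np.sin(np.radians(-1.2)),0])*np.radians(tilt))*R.from_euler('xyz',[180,0,yaw],degrees=True)
    d=C.inv().apply(np.array([x,y,z])-s['tcp_pos']); print('at',s['tcp_pos'].round(4),s['eef_rot'].round(1),'shift',d.round(4),'|d|',np.linalg.norm(d).round(3),'rot',(C.inv()*T).as_rotvec(degrees=True).round(2))
E
python3 - <<'E'
from h import *
for f in('t0','s0'):
    P=pts(load(f)); m=(P[...,2]>.02)&(P[...,2]<.06)&(abs(P[...,0]-.42)<.04)&(abs(P[...,1]+.269)<.04)
    q=P[m]; print(f,cv2.minEnclosingCircle(q[:,:2].astype(np.float32)),q[:,2].max(),len(q))
go(.420,-.269,.15)
E
```

```text
t0 ((0.4197368025779724, -0.26668182015419006), 0.019786708056926727) 0.03687729456827793 134
s0 ((0.42140769958496094, -0.2671799063682556), 0.02018618956208229) 0.03580101394282342 116
at [ 0.2336 -0.6328  0.1869] [ 179.9   -0.  -159.7] shift [-0.3008  0.2767  0.0372] |d| 0.41 rot [ 8.000e-02 -2.000e-02  2.146e+01]
```

Both views agree: the cup is at (0.4205, −0.267), rim radius 20 mm and rim height about 35 mm.

```bash
python3 drive.py '[[-0.03,0.028,0.004,0,0,2],[-0.06,0.056,0.008,0,0,4],[-0.09,0.084,0.012,0,0,7],[-0.12,0.112,0.016,0,0,9],[-0.15,0.14,0.02,0,0,11],[-0.18,0.168,0.024,0,0,14],[-0.21,0.196,0.028,0,0,16],[-0.24,0.224,0.032,0,0,18],[-0.27,0.25,0.037,0,0,21.46],[-0.29,0.268,0.037,0,0,21.46],[-0.301,0.278,0.037,0,0,21.46],[-0.301,0.278,0.037,0,0,21.46]]' 0.06; python3 - <<'E'
from h import *
go(.4205,-.267,.008)
c=snap('wrist','w1'); P=pts(c); m=(P[...,2]>.02)&(P[...,2]<.05)&(abs(P[...,0]-.42)<.04)&(abs(P[...,1]+.267)<.035)
q=P[m]; print(cv2.minEnclosingCircle(q[:,:2].astype(np.float32)),q[:,2].max(),len(q))
E
```

```text
time_s: 1.1
tcp_pos: [0.421, -0.2657, 0.1506]
eef_rot: [180.0, 0.0, 179.0]
contact_force: [0.2, 0.4, 0.1]
gripper_width: 0.0598
gripper_force: 0.0
at [ 0.421  -0.2657  0.1506] [180.   0. 179.] shift [ 0.0005 -0.0013  0.1426] |d| 0.143 rot [0.02 0.01 0.19]
((0.419543594121933, -0.2654983103275299), 0.019903721287846565) 0.03518134433345027 500
```

View pics/w1.png

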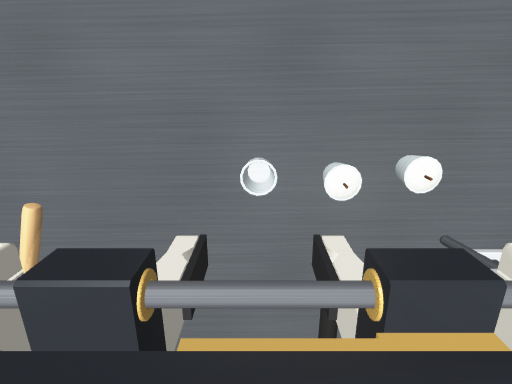

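The wrist view shows the empty cup at (259,176), centred between the fingers, with the wicked lamps at (342,180) and (419,173). Going down and gripping.

```bash
python3 drive.py '[[0,-0.001,0.035,0,0,0],[0,-0.001,0.07,0,0,0],[0,-0.001,0.1,0,0,0],[0,-0.001,0.125,0,0,0],[0,-0.001,0.142,0,0,0],[0,-0.001,0.142,0,0,0],[0,-0.001,0.142,0,0,0]]' 0.06 && python3 drive.py '[[0,0,0,0,0,0],[0,0,0,0,0,0],[0,0,0,0,0,0],[0,0,0,0,0,0],[0,0,0,0,0,0],[0,0,0,0,0,0]]' 0.02 8 && python3 drive.py '[[0,0,-0.03,0,0,0],[0,0,-0.06,0,0,0],[0,0,-0.1,0,0,0],[0,0,-0.14,0,0,0],[0,0,-0.17,0,0,0],[0,0,-0.172,0,0,0],[0,0,-0.172,0,0,0]]'; python3 -c "
from h import *
go(.563,-.010,.18); go(.563,-.01,.108)"
```

```text
time_s: 1.73
tcp_pos: [0.4188, -0.2697, 0.0081]
eef_rot: [180.0, -0.2, 178.8]
contact_force: [0.2, -1.8, 0.9]
gripper_width: 0.06
gripper_force: 0.0
time_s: 2.23
tcp_pos: [0.4201, -0.2691, 0.0091]
eef_rot: [-180.0, 0.1, 178.8]
contact_force: [-0.0, 0.3, -0.5]
gripper_width: 0.0254
gripper_force: 0.0
time_s: 2.82
tcp_pos: [0.4212, -0.2694, 0.1832]
eef_rot: [-179.9, 0.3, 178.8]
contact_force: [-0.2, 0.2, -0.8]
gripper_width: 0.0197
gripper_force: 0.0
at [ 0.4212 -0.2694  0.1832] [-179.9    0.3  178.8] shift [-0.1364  0.2622  0.0036] |d| 0.296 rot [-0.06  0.29  0.02]
at [ 0.4212 -0.2694  0.1832] [-179.9    0.3  178.8] shift [-0.1361  0.2623  0.0756] |d| 0.305 rot [-0.06  0.29  0.02]
```

The fingers closed to 20 mm with no force: the grasp missed. Looking.

```bash
python3 - <<'E'
from h import *
c=snap('wrist','w2'); P=pts(c); m=(P[...,2]>.02)&(P[...,2]<.05)&(abs(P[...,0]-.42)<.06)&(abs(P[...,1]+.267)<.06)
q=P[m]; print(cv2.minEnclosingCircle(q[:,:2].astype(np.float32)),q[:,2].max(),len(q))
E
```

```text
((0.41924744844436646, -0.26536062359809875), 0.019916241988539696) 0.03501588207980677 419
```

View pics/w2.png

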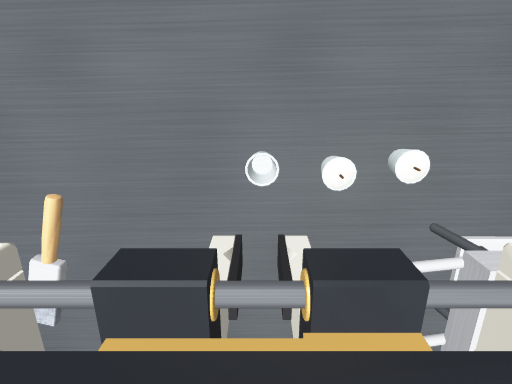

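The cup is still upright at (262,168) and hasn't moved, so the fingers never touched it. I'll check where the fingertips really are relative to the reported TCP.

```bash
python3 - <<'E'
from h import *
for f in('w1','w2'):
    c=load(f);P=pts(c);T=c['cam_to_world'];print(f,'cam',T[:3,3].round(3),'axis',T[:3,2].round(3))
    for (u,v) in ((200,240),(190,240),(238,240),(230,240),(283,240),(290,240),(320,240),(325,240),(262,168)): print((u,v),P[v,u].round(3),c['z_map'][v,u].round(3))
b=r.capture('top');Q=pts(b);cv2.imwrite('pics/t2.png',b['frame'][:,:,::-1]);print(r.get_state()['tcp_pos'])
m=(Q[...,2]>.15)&(Q[...,2]<.2)&(abs(Q[...,0]-.42)<.15)&(abs(Q[...,1]+.27)<.15);print(m.sum(),Q[m].min(0) if m.any() else '')
a=r.capture('scene');S=pts(a);m=(S[...,2]>.12)&(S[...,2]<.24)&(abs(S[...,0]-.42)<.15)&(abs(S[...,1]+.27)<.15);q=S[m];print(len(q),q.min(0),q.max(0))
l=q[q[:,2]<q[:,2].min()+.015];print('lowest pts',l.mean(0),l.min(0),l.max(0))
cv2.imwrite('pics/s2.png',cv2.resize(a['frame'][60:320,60:360,::-1],None,fx=2,fy=2))
E
```

```text
w1 cam [ 0.336 -0.263  0.347] axis [ 0.309 -0.004 -0.951]
(200, 240) [ 0.411 -0.296  0.196] 0.167
(190, 240) [ 0.409 -0.301  0.198] 0.164
(238, 240) [ 0.508 -0.292  0.001] 0.382
(230, 240) [ 0.509 -0.302 -0.002] 0.386
(283, 240) [ 0.51  -0.236 -0.001] 0.385
(290, 240) [ 0.509 -0.228 -0.001] 0.384
(320, 240) [ 0.412 -0.231  0.196] 0.167
(325, 240) [ 0.41  -0.229  0.199] 0.163
(262, 168) [ 0.416 -0.261  0.003] 0.352
w2 cam [ 0.336 -0.266  0.379] axis [ 0.314 -0.007 -0.949]
(200, 240) [ 0.525 -0.351 -0.001] 0.421
(190, 240) [ 0.524 -0.365 -0.   ] 0.42
(238, 240) [ 0.411 -0.279  0.228] 0.168
(230, 240) [ 0.41  -0.283  0.231] 0.164
(283, 240) [ 0.412 -0.255  0.229] 0.167
(290, 240) [ 0.41  -0.252  0.232] 0.163
(320, 240) [ 0.528 -0.188 -0.001] 0.421
(325, 240) [ 0.528 -0.181 -0.   ] 0.42
(262, 168) [ 0.425 -0.265  0.004] 0.385
[ 0.41937915 -0.26879766  0.18023792]
0 
297 [ 0.41099781 -0.29507674  0.12002707] [ 0.56959865 -0.16437691  0.2397978 ]
lowest pts [ 0.53349285 -0.20358979  0.1252365 ] [ 0.50231999 -0.21442432  0.12002707] [ 0.56959865 -0.16437691  0.12953447]
```

View pics/s2.png

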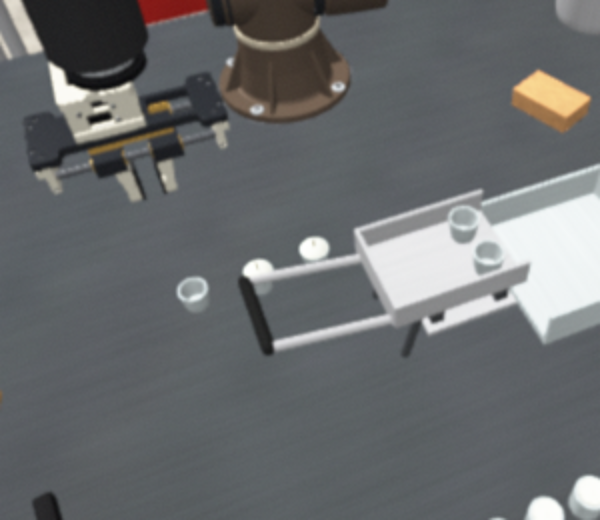

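The wrist camera puts the tips at z≈0.196 where the reported TCP is 0.151, about 45 mm higher. I'll check that against the scene camera.

```bash
python3 - <<'E'
from h import *
a=snap('scene','s3');S=pts(a);m=(S[...,2]>.14)&(S[...,2]<.3)&(abs(S[...,0]-.42)<.06)&(abs(S[...,1]+.269)<.05);q=S[m]
q=q[q[:,2].argsort()];print(q[:40:4].round(3),r.get_state()['tcp_pos'],r.get_state()['joints'])
v,u=np.nonzero(m);print(v.max(),u[v.argmax()])
c=load('w2');P=pts(c)
for v in range(228,262,3): print(v,P[v,240].round(3),P[v,235].round(3),P[v,225].round(3))
E
```

```text
[[ 0.429 -0.281  0.219]
 [ 0.43  -0.251  0.22 ]
 [ 0.429 -0.285  0.221]
 [ 0.431 -0.253  0.222]
 [ 0.432 -0.246  0.223]
 [ 0.43  -0.252  0.224]
 [ 0.431 -0.25   0.224]
 [ 0.431 -0.246  0.225]
 [ 0.431 -0.25   0.226]
 [ 0.43  -0.252  0.227]] [ 0.41899949 -0.2688074   0.17941106] [-1.00367683e+01  4.13169438e+00 -2.17579530e+01 -1.97853763e-02
 -6.42412440e+01 -8.11483512e+01]
160 126
228 [ 0.508 -0.296 -0.001] [ 0.508 -0.303 -0.002] [ 0.508 -0.316 -0.001]
231 [ 0.512 -0.296 -0.   ] [ 0.513 -0.303 -0.001] [ 0.512 -0.316 -0.001]
234 [ 0.517 -0.296 -0.   ] [ 0.517 -0.303 -0.001] [ 0.516 -0.316  0.001]
237 [ 0.336 -0.266  0.379] [ 0.41  -0.281  0.226] [ 0.409 -0.286  0.228]
240 [ 0.411 -0.278  0.228] [ 0.411 -0.281  0.228] [ 0.409 -0.286  0.232]
243 [ 0.411 -0.278  0.232] [ 0.411 -0.281  0.232] [ 0.409 -0.285  0.236]
246 [ 0.411 -0.278  0.236] [ 0.411 -0.28   0.236] [ 0.409 -0.285  0.238]
249 [ 0.412 -0.278  0.237] [ 0.411 -0.28   0.238] [ 0.409 -0.285  0.243]
252 [ 0.413 -0.278  0.238] [ 0.411 -0.28   0.242] [ 0.41  -0.285  0.244]
255 [ 0.416 -0.278  0.237] [ 0.411 -0.28   0.245] [ 0.412 -0.285  0.243]
258 [ 0.417 -0.278  0.238] [ 0.411 -0.279  0.247] [ 0.409 -0.284  0.251]
261 [ 0.418 -0.278  0.239] [ 0.411 -0.279  0.25 ] [ 0.409 -0.284  0.253]
```

Both cameras put the real tips about 40 mm above the reported TCP. The tip x and y agree (pads centred on x 0.4205). From here I'll command z = real tip − 0.040 and watch the force on the way down.

```bash
python3 drive.py '[[0,0.001,0.03,0,0,0],[0,0.003,0.07,0,0,0],[0,0.003,0.11,0,0,0],[0,0.003,0.145,0,0,0],[0,0.003,0.175,0,0,0],[0,0.003,0.19,0,0,0],[0,0.003,0.198,0,0,0],[0,0.003,0.2,0,0,0],[0,0.003,0.2,0,0,0],[0,0.003,0.2,0,0,0]]' 0.06; python3 - <<'E'
from h import *
a=snap('wrist','w4');S=pts(a);print(r.get_state()['tcp_pos'])
q=S[(S[...,2]>.005)&(S[...,2]<.12)&(abs(S[...,0]-.42)<.025)&(abs(S[...,1]+.267)<.06)]
print(q.min(0),q.max(0))
for u in(190,200,320,328): print([S[v,u].round(3).tolist() for v in (234,237,240,243)])
a=snap('scene','s4');S=pts(a)
q=S[(S[...,2]>.004)&(S[...,2]<.12)&(abs(S[...,0]-.425)<.025)&(abs(abs(S[...,1]+.267)-.04)<.014)]
print(q[q[:,2].argsort()][:12:2].round(3))
E
```

```text
time_s: 3.85
tcp_pos: [0.4206, -0.2663, -0.0186]
eef_rot: [-180.0, 0.1, 178.8]
contact_force: [0.5, 0.2, 0.7]
gripper_width: 0.0603
gripper_force: 0.0
[ 0.4208658  -0.26633757 -0.01826508]
[ 0.39500036 -0.32698538  0.00501468] [ 0.43635809 -0.2070039   0.11999965]
[[0.419, -0.309, -0.001], [0.409, -0.302, 0.026], [0.408, -0.301, 0.031], [0.409, -0.301, 0.033]]
[[0.419, -0.302, 0.0], [0.41, -0.297, 0.024], [0.41, -0.297, 0.027], [0.41, -0.296, 0.03]]
[[0.421, -0.226, -0.001], [0.411, -0.231, 0.023], [0.412, -0.232, 0.027], [0.411, -0.233, 0.031]]
[[0.421, -0.221, -0.001], [0.41, -0.227, 0.026], [0.409, -0.229, 0.031], [0.41, -0.229, 0.033]]
[[ 0.432 -0.236  0.021]
 [ 0.431 -0.233  0.023]
 [ 0.43  -0.309  0.024]
 [ 0.43  -0.311  0.024]
 [ 0.433 -0.306  0.026]
 [ 0.433 -0.227  0.026]]
```

View pics/w4.png

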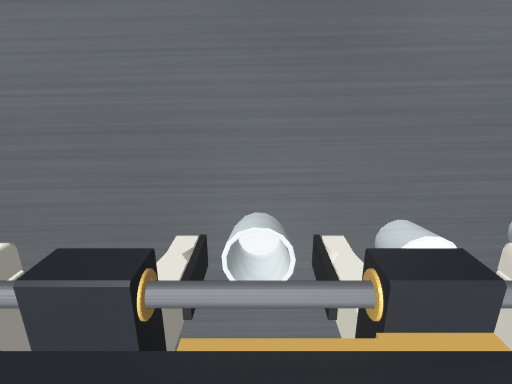

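The cup is now between the fingers at (259,257) and the tips are at 22 mm, which confirms the 40 mm offset. Going down another 12 mm and gripping.

```bash
python3 drive.py '[[0,0,0.006,0,0,0],[0,0,0.012,0,0,0],[0,0,0.012,0,0,0]]' && python3 drive.py '[[0,0,0,0,0,0],[0,0,0,0,0,0],[0,0,0,0,0,0],[0,0,0,0,0,0],[0,0,0,0,0,0],[0,0,0,0,0,0]]' 0.02 8 && python3 drive.py '[[0,0,-0.02,0,0,0],[0,0,-0.05,0,0,0],[0,0,-0.09,0,0,0],[0,0,-0.13,0,0,0],[0,0,-0.16,0,0,0],[0,0,-0.17,0,0,0],[0,0,-0.17,0,0,0],[0,0,-0.17,0,0,0]]'; python3 -c "
from h import *
go(.563,-.011,.14); go(.563,-.011,.072)"
```

```text
time_s: 4.2
tcp_pos: [0.4193, -0.2659, -0.0321]
eef_rot: [180.0, -0.0, 178.8]
contact_force: [-0.5, -0.6, -0.6]
gripper_width: 0.06
gripper_force: 0.0
time_s: 4.7
tcp_pos: [0.4201, -0.2662, -0.0312]
eef_rot: [-180.0, 0.0, 178.8]
contact_force: [0.2, -0.4, 0.7]
gripper_width: 0.0389
gripper_force: 8.0
time_s: 5.37
tcp_pos: [0.42, -0.2659, 0.1388]
eef_rot: [180.0, 0.1, 178.8]
contact_force: [-0.7, 0.7, -0.4]
gripper_width: 0.0389
gripper_force: 8.0
at [ 0.42   -0.2659  0.1388] [1.800e+02 1.000e-01 1.788e+02] shift [-0.1377  0.2579 -0.001 ] |d| 0.292 rot [ 0.01  0.07 -0.  ]
at [ 0.42   -0.2659  0.1388] [1.800e+02 1.000e-01 1.788e+02] shift [-0.1376  0.2579  0.067 ] |d| 0.3 rot [ 0.01  0.07 -0.  ]
```

```bash
python3 drive.py '[[-0.015,0.028,0,0,0,0],[-0.032,0.06,0,0,0,0],[-0.05,0.093,0,0,0,0],[-0.068,0.127,0,0,0,0],[-0.086,0.161,0,0,0,0],[-0.104,0.195,0,0,0,0],[-0.12,0.228,0,0,0,0],[-0.132,0.252,0,0,0,0],[-0.138,0.265,0,0,0,0],[-0.138,0.265,0,0,0,0],[-0.138,0.265,0.02,0,0,0],[-0.138,0.265,0.04,0,0,0]]'; python3 - <<'E'
from h import *
go(.563,-.004,.0695)
a=snap('wrist','w5')
a=snap('scene','s5');cv2.imwrite('pics/s5c.png',cv2.resize(a['frame'][100:260,160:420,::-1],None,fx=2.5,fy=2.5))
E
```

```text
time_s: 6.37
tcp_pos: [0.5631, -0.0043, 0.0977]
eef_rot: [180.0, 0.0, 178.8]
contact_force: [-0.1, -0.4, -1.1]
gripper_width: 0.0392
gripper_force: 8.0
at [ 0.5631 -0.0043  0.0977] [180.    0.  178.8] shift [0.0001 0.0003 0.0282] |d| 0.028 rot [0.01 0.   0.02]
```

View pics/s5c.png

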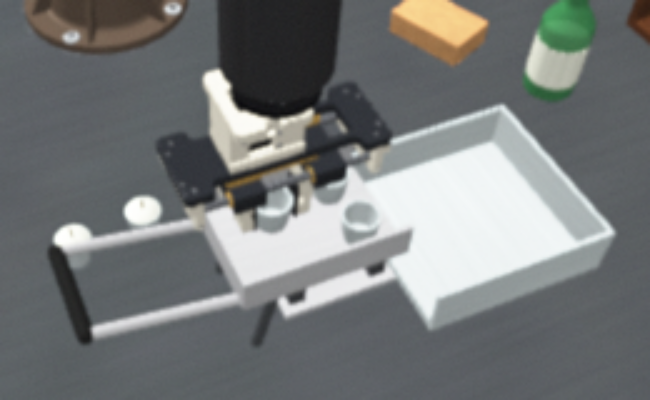

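The cup is held over the free rear half of the pan, at (272,210) in the crop, clear of the other two. Lowering and releasing it.

```bash
python3 drive.py '[[0,0,0.012,0,0,0],[0,0,0.022,0,0,0],[0,0,0.027,0,0,0],[0,0,0.029,0,0,0],[0,0,0.029,0,0,0]]' && python3 drive.py '[[0,0,0,0,0,0],[0,0,0,0,0,0],[0,0,0,0,0,0],[0,0,0,0,0,0]]' 0.049 && python3 drive.py '[[0,0,-0.01,0,0,0],[0,0,-0.03,0,0,0],[0,0,-0.06,0,0,0],[0,0,-0.09,0,0,0],[0,0,-0.1,0,0,0],[0,0,-0.1,0,0,0]]'; python3 - <<'E'
from h import *
go(.557,-.2065,.14); go(.557,-.2065,.06)
a=snap('wrist','w6');P=pts(a)
m=(P[...,2]>.122)&(P[...,2]<.15)&(abs(P[...,0]-.563)<.05)&(abs(P[...,1]+.004)<.028);q=P[m]
print(len(q),cv2.minEnclosingCircle(q[:,:2].astype(np.float32)) if len(q) else '',q[:,2].max())
E
```

```text
time_s: 6.88
tcp_pos: [0.5631, -0.0044, 0.0694]
eef_rot: [-180.0, -0.0, 178.8]
contact_force: [0.0, -0.4, 0.7]
gripper_width: 0.0387
gripper_force: 8.0
time_s: 7.22
tcp_pos: [0.5637, -0.0039, 0.0702]
eef_rot: [180.0, 0.0, 178.8]
contact_force: [0.6, 0.1, -0.3]
gripper_width: 0.049
gripper_force: 0.0
time_s: 7.72
tcp_pos: [0.5655, -0.0037, 0.1741]
eef_rot: [179.9, 0.4, 178.8]
contact_force: [-0.3, 0.4, 0.4]
gripper_width: 0.0488
gripper_force: 0.0
at [ 0.5655 -0.0037  0.1741] [179.9   0.4 178.8] shift [ 0.0047 -0.203   0.0338] |d| 0.206 rot [0.09 0.38 0.04]
at [ 0.5655 -0.0037  0.1741] [179.9   0.4 178.8] shift [ 0.0052 -0.2031  0.1138] |d| 0.233 rot [0.09 0.38 0.04]
802 ((0.5629732012748718, -0.0027693328447639942), 0.019891317933797836) 0.13414707682678498
```

View pics/w6.png

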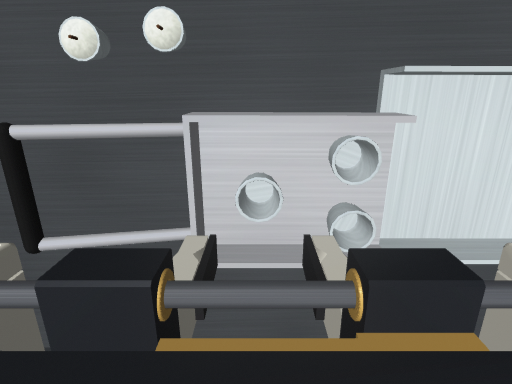

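All three cups stand in the pan, the third at (259,199) in the rear half. Next I'll work out the pre-grasp over the bar, with the tool leaned 15° outward.

```bash
python3 - <<'E'
from h import *
t=np.radians(15);z=np.array([0,np.sin(t),-np.cos(t)]);B=np.array([.5575,-.2065,.120])
go(*(B+z*(.0588-.08)),tilt=15)
P=pts(load('w6'));f=load('w6')['frame'].max(2)
m=(P[...,2]>.112)&(P[...,2]<.14)&(f<60)&(abs(P[...,0]-.55)<.06)&(abs(P[...,1]+.21)<.03);q=P[m];print(len(q),q.min(0),q.max(0),q.mean(0))
E
```

```text
at [ 0.5644 -0.0037  0.1719] [179.9   0.2 178.8] shift [ 0.0027 -0.2084  0.0311] |d| 0.211 rot [-14.92   0.21   0.05]
2717 [ 0.49832346 -0.21226884  0.11348085] [ 0.60994165 -0.19520142  0.12886993] [ 0.55358852 -0.20119342  0.12439728]
```

```bash
python3 drive.py '[[0,-0.02,0,-1,0,0],[0,-0.045,0,-3,0,0],[0,-0.075,0,-5,0,0],[0.001,-0.105,0.005,-8,0,0],[0.002,-0.135,0.01,-10,0,0],[0.003,-0.165,0.02,-12,0,0],[0.003,-0.19,0.028,-14,0.1,0],[0.003,-0.203,0.031,-15,0.1,0],[0.003,-0.208,0.031,-15,0.1,0],[0.003,-0.208,0.031,-15,0.1,0],[0.003,-0.208,0.031,-15,0.1,0]]' 0.049; python3 - <<'E'
from h import *
a=snap('wrist','w7');P=pts(a);f=a['frame'].max(2)
m=(P[...,2]>.105)&(P[...,2]<.14)&(f<60)&(abs(P[...,0]-.555)<.045)&(abs(P[...,1]+.205)<.03);q=P[m];print(len(q),q.min(0),q.max(0),q.mean(0),r.get_state()['joints'].round(1))
t=np.radians(15);z=np.array([0,np.sin(t),-np.cos(t)]);B=np.array([.5575,-.2055,.1205])
go(*(B+z*.0588),tilt=15)
E
```

```text
time_s: 8.68
tcp_pos: [0.5557, -0.2116, 0.138]
eef_rot: [165.0, -0.2, 178.8]
contact_force: [-0.2, 0.4, 0.1]
gripper_width: 0.0492
gripper_force: 0.0
2411 [ 0.5100206  -0.21415872  0.11817595] [ 0.59999325 -0.1979324   0.12938142] [ 0.55208795 -0.20674319  0.12564635] [-13.1  19.7  -2.6 -15.5 -71.6 -72.6]
at [ 0.5559 -0.211   0.1385] [ 1.650e+02 -1.000e-01  1.789e+02] shift [-0.0013  0.0007  0.0776] |d| 0.078 rot [-0.   -0.13  0.02]
```

View pics/w7.png

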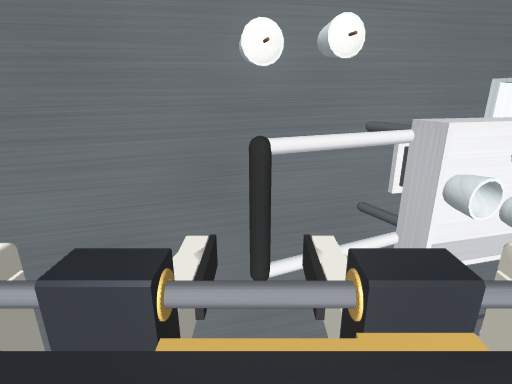

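The bar at (260,210) lies between the fingers (215 to 308). Advancing 77 mm and closing.

```bash
python3 drive.py '[[-0.001,0,0.02,0,0,0],[-0.001,0,0.045,0,0,0],[-0.001,0,0.065,0,0,0],[-0.001,0,0.075,0,0,0],[-0.001,0,0.077,0,0,0],[-0.001,0,0.077,0,0,0]]' && python3 drive.py '[[0,0,0,0,0,0],[0,0,0,0,0,0],[0,0,0,0,0,0],[0,0,0,0,0,0],[0,0,0,0,0,0],[0,0,0,0,0,0],[0,0,0,0,0,0],[0,0,0,0,0,0]]' 0.008 20; cat > arc.py <<'E'
import sys
from h import *
s=r.get_state();C=R.from_euler('xyz',s['eef_rot'],degrees=True)
ax=np.array([np.cos(np.radians(1.2)),-np.sin(np.radians(1.2)),0])  # +: lowering
z=C.apply([0,0,1]); g=s['tcp_pos']-z*.0588; A=np.array([g[0],.0635,.050])
v=(g-A)[1:]; print('bar',g.round(4),'radius',np.hypot(*v).round(4),'tilt',(np.degrees(np.arctan2(v[1],-v[0]))-14.53).round(2),'joints',s['joints'].round(0),'F',s['contact_force'].round(1))
for a in map(float,sys.argv[1:]):
    Q=R.from_rotvec(-ax*np.radians(a)); 
    d=C.inv().apply(A+Q.apply(s['tcp_pos']-A)-s['tcp_pos']); w=(C.inv()*Q*C).as_rotvec(degrees=True)
    print(a,d.round(4),w.round(1))
E
python3 arc.py 2 4 6 8 10 12 14 16 18 20 22 24
```

```text
time_s: 9.23
tcp_pos: [0.5575, -0.1911, 0.0646]
eef_rot: [165.0, -0.1, 178.9]
contact_force: [-0.5, -0.3, -0.1]
gripper_width: 0.0489
gripper_force: 0.0
time_s: 9.9
tcp_pos: [0.5575, -0.1919, 0.0647]
eef_rot: [165.0, -0.1, 178.8]
contact_force: [-0.8, 1.2, 4.2]
gripper_width: 0.0153
gripper_force: 20.0
bar [ 0.5572 -0.2071  0.1215] radius 0.2799 tilt 0.26 joints [-11.  23.  -8. -17. -63. -72.] F [-0.8  1.2  4.2]
2.0 [ 0.      0.003  -0.0084] [2. 0. 0.]
4.0 [ 0.      0.0062 -0.0167] [4. 0. 0.]
6.0 [ 0.      0.0097 -0.0249] [6. 0. 0.]
8.0 [ 0.      0.0135 -0.033 ] [8. 0. 0.]
10.0 [ 0.0001  0.0176 -0.0409] [10.  0.  0.]
12.0 [ 0.0001  0.022  -0.0487] [12.  0.  0.]
14.0 [ 0.0001  0.0266 -0.0564] [14.  0.  0.]
16.0 [ 0.0001  0.0315 -0.0638] [16.  0.  0.]
18.0 [ 0.0001  0.0367 -0.0711] [18.  0.  0.]
20.0 [ 0.0001  0.0421 -0.0782] [20.  0.  0.]
22.0 [ 0.0001  0.0478 -0.0851] [22.  0.  0.]
24.0 [ 0.0001  0.0537 -0.0918] [24.  0.  0.]
```

Bar gripped: 15 mm opening, radius 0.280, matching the 279 mm given. Lifting 24° along the arc.

```bash
python3 drive.py '[[0,0.003,-0.0084,2,0,0],[0,0.0062,-0.0167,4,0,0],[0,0.0097,-0.0249,6,0,0],[0,0.0135,-0.033,8,0,0],[0,0.0176,-0.0409,10,0,0],[0,0.022,-0.0487,12,0,0],[0,0.0266,-0.0564,14,0,0],[0,0.0315,-0.0638,16,0,0],[0,0.0367,-0.0711,18,0,0],[0,0.0421,-0.0782,20,0,0],[0,0.0478,-0.0851,22,0,0],[0,0.0537,-0.0918,24,0,0]]'; python3 arc.py 2 4 6 8 10 12 14 16 18 20 22 24
```

```text
time_s: 10.9
tcp_pos: [0.5582, -0.1641, 0.1671]
eef_rot: [-170.9, -0.1, 178.8]
contact_force: [1.1, -1.6, -2.0]
gripper_width: 0.0154
gripper_force: 20.0
bar [ 0.5584 -0.1548  0.2251] radius 0.2799 tilt 24.21 joints [   9.   12.  -19.   10.  -61. -106.] F [ 1.1 -1.6 -2. ]
2.0 [ 0.      0.0029 -0.0084] [2. 0. 0.]
4.0 [ 0.      0.0061 -0.0168] [4. 0. 0.]
6.0 [ 0.      0.0096 -0.025 ] [6. 0. 0.]
8.0 [ 0.      0.0134 -0.0331] [8. 0. 0.]
10.0 [ 0.      0.0175 -0.041 ] [10.  0.  0.]
12.0 [ 0.0001  0.0219 -0.0488] [12.  0.  0.]
14.0 [ 0.0001  0.0265 -0.0565] [14.  0.  0.]
16.0 [ 0.0001  0.0313 -0.064 ] [16.  0.  0.]
18.0 [ 0.0001  0.0365 -0.0713] [18.  0.  0.]
20.0 [ 0.0001  0.0419 -0.0784] [20.  0.  0.]
22.0 [ 0.0001  0.0475 -0.0853] [22.  0.  0.]
24.0 [ 0.0001  0.0534 -0.0921] [24.  0.  0.]
```

Forces are only a few N and the bar is on the arc. Lifting another 24° with the same rows.

```bash
python3 drive.py '[[0,0.003,-0.0084,2,0,0],[0,0.0062,-0.0167,4,0,0],[0,0.0097,-0.0249,6,0,0],[0,0.0135,-0.033,8,0,0],[0,0.0176,-0.0409,10,0,0],[0,0.022,-0.0487,12,0,0],[0,0.0266,-0.0564,14,0,0],[0,0.0315,-0.0638,16,0,0],[0,0.0366,-0.0712,18,0,0],[0,0.042,-0.0783,20,0,0],[0,0.0477,-0.0852,22,0,0],[0,0.0536,-0.0919,24,0,0]]'; python3 arc.py 2 4; python3 - <<'E'
from h import *
a=snap('scene','s8');b=snap('top','t8');cv2.imwrite('pics/st8.png',np.hstack([a['frame'][60:320,170:450],b['frame'][60:320,60:400]])[:,:,::-1])
E
```

```text
time_s: 11.9
tcp_pos: [0.5598, -0.0965, 0.2496]
eef_rot: [-146.9, -0.1, 178.8]
contact_force: [1.0, -0.9, -1.5]
gripper_width: 0.0152
gripper_force: 20.0
bar [ 0.5605 -0.0644  0.2989] radius 0.2798 tilt 48.27 joints [  30.   12.  -23.   29.  -76. -133.] F [ 1.  -0.9 -1.5]
2.0 [ 0.      0.0029 -0.0084] [2. 0. 0.]
4.0 [ 0.      0.0062 -0.0168] [4. 0. 0.]
```

View pics/st8.png

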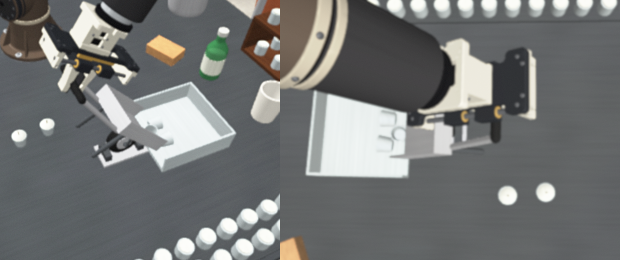

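The cups are sliding out at the nose into the tray, around (155,125) in the left crop. Tilting 8° more and letting them settle; from here I check by depth numbers.

```bash
python3 drive.py '[[0,0.003,-0.0084,2,0,0],[0,0.0062,-0.0168,4,0,0],[0,0.0097,-0.025,6,0,0],[0,0.0135,-0.033,8,0,0],[0,0.0135,-0.033,8,0,0],[0,0.0135,-0.033,8,0,0],[0,0.0135,-0.033,8,0,0],[0,0.0135,-0.033,8,0,0]]'; cat > tray.py <<'E'
from h import *
# tray centre: dock (0.173,0) from axle; axle at (0.563,0.0635)
O=np.array([.563,.0635]);ex=np.array([.02,1.]);ey=np.array([-1,.02])
for n in('scene','top'):
    a=snap(n,'tr_'+n);P=pts(a);d=P[...,:2]-O;X=d@ex-.173;Y=d@ey;Z=P[...,2]-.005
    m=((abs(X)<.094)&(abs(Y)<.094)&(Z>.008)&(Z<.06)&(a['z_map']>0)).astype(np.uint8)
    k,l,st,ce=cv2.connectedComponentsWithStats(m)
    for i in range(1,k):
        if st[i,4]>15: s=l==i; print(n,st[i,4],'X',X[s].min().round(3),X[s].max().round(3),'Y',Y[s].min().round(3),Y[s].max().round(3),'zmax',Z[s].max().round(3),'uv',ce[i].round(0))
E
python3 arc.py; python3 tray.py
```

```text
time_s: 12.67
tcp_pos: [0.5604, -0.0677, 0.2696]
eef_rot: [-139.1, -0.1, 178.8]
contact_force: [1.8, -1.7, 2.0]
gripper_width: 0.015
gripper_force: 20.0
bar [ 0.5613 -0.0292  0.314 ] radius 0.2798 tilt 56.12 joints [  36.   14.  -23.   32.  -82. -140.] F [ 1.8 -1.7  2. ]
scene 20 X -0.094 -0.077 Y 0.058 0.062 zmax 0.059 uv [310. 171.]
scene 181 X -0.081 -0.038 Y -0.012 0.045 zmax 0.04 uv [325. 183.]
scene 150 X -0.094 -0.041 Y -0.066 -0.015 zmax 0.06 uv [337. 198.]
top 48 X -0.052 -0.039 Y -0.041 -0.009 zmax 0.041 uv [160. 181.]
top 346 X -0.093 -0.037 Y -0.009 0.048 zmax 0.041 uv [166. 201.]
```

```bash
cat > grid.py <<'E'
from h import *
O=np.array([.563,.0635]);ex=np.array([.02,1.]);ey=np.array([-1,.02])
for n in('scene','top'):
    P=pts(load('tr_'+n));d=P[...,:2]-O;X=d@ex-.173;Y=d@ey;Z=(P[...,2]-.005)*1000
    print(n,'cols X -130..0 step10; rows Y -80..80')
    for y in range(-80,80,10):
        print(f'{y:4d}',*[f"{int(Z[s].max()) if (s:=(X*1000>=x)&(X*1000<x+10)&(Y*1000>=y)&(Y*1000<y+10)&(Z<250)).any() else '.':>4}" for x in range(-130,10,10)])
E
python3 grid.py
```

```text
scene cols X -130..0 step10; rows Y -80..80
 -80   -4   -2    9    1    1    2    .    .    0    0    2    0    0    0
 -70  127  110   98   84   68   51    3    1    1    2    0    2    1    1
 -60   -3   -3    7    1    1    3    2    1   24    1    2    0    3    1
 -50   -1   -4    8    0    2    2   29   35   35    0    0    1    1    0
 -40    5    4    5    .    .    .   35   36   40    .    0    0    1    1
 -30   25   13    2    .    .   32   35   37   38    .    3    1    1    1
 -20   27    3    2    .    .   34   31   32   34    .    .    0    2    1
 -10   24    .    .    .    .   35   34    .    .    .    .    1    1    2
   0    .    .    .    .    .   23   37    0   24   22    1    0    1    1
  10    .    .    .    .   39   37   35   33   37    1    2    0    0    0
  20    .    .    .    .   35   30   35   36   37   35    2    1    5    2
  30    .    .    .    .    .   30   32   37   38   37    0    2    2    4
  40    .    .    .    .    .   20   25   30   31    .    .    0    1    1
  50  128  107   95   77   70   54    0    .    .    .    .    1    1    0
  60  
[... 685 characters left out ...]
    1    2    3    1    3
 -10   68   46   36   33   15   34   35    1   27   26    2    3    3    2
   0   67   52   39    6    8   15   37    1    5    1    4    3    3    3
  10   69   55   41   37    7   39   36   34   36   35    4    3    2    3
  20   69   57   41   36   37   36   36   37   41   39    2    2    3    3
  30   70   53   39    3    2   30   36   38   40   38    2    2    2    2
  40   67   51   37    2    2    2   32   33   35   36    3    2    2    3
  50   64   52    .    .    2    1    2    5    2    2    2    3    3    2
  60  129  116  100   89   74   55    2    3    3    2    3    3    2    2
  70   -2   -2    9    7    3    3    4    3    3    3    3    3    2    2
```

Depth shows three cups in the tray: two lying at X≈−0.055, Y≈−0.035 and X≈−0.05, Y≈+0.03, and one standing at X≈−0.08, Y≈+0.01. I'll lower to about 32° and recheck while still tipped.

```bash
python3 arc.py -2 -4 -6 -8 -10 -12 -14 -16 -18 -20 -22 -24
```

```text
bar [ 0.5613 -0.0292  0.314 ] radius 0.2798 tilt 56.13 joints [  36.   14.  -23.   32.  -82. -140.] F [ 1.6 -1.9  2. ]
-2.0 [-0.     -0.0026  0.0085] [-2. -0. -0.]
-4.0 [-0.     -0.005   0.0171] [-4. -0. -0.]
-6.0 [-0.     -0.007   0.0258] [-6. -0. -0.]
-8.0 [-0.     -0.0088  0.0346] [-8. -0. -0.]
-10.0 [-0.     -0.0102  0.0434] [-10.  -0.  -0.]
-12.0 [-0.     -0.0113  0.0523] [-12.  -0.  -0.]
-14.0 [-0.     -0.0121  0.0612] [-14.  -0.  -0.]
-16.0 [-0.     -0.0126  0.0701] [-16.  -0.  -0.]
-18.0 [-0.0001 -0.0128  0.079 ] [-18.  -0.  -0.]
-20.0 [-0.0001 -0.0127  0.0879] [-20.  -0.  -0.]
-22.0 [-0.0001 -0.0123  0.0968] [-22.  -0.  -0.]
-24.0 [-1.000e-04 -1.150e-02  1.057e-01] [-24.  -0.  -0.]
```

```bash
python3 drive.py '[[0,-0.0026,0.0085,-2,0,0],[0,-0.005,0.0171,-4,0,0],[0,-0.007,0.0258,-6,0,0],[0,-0.0088,0.0346,-8,0,0],[0,-0.0102,0.0434,-10,0,0],[0,-0.0113,0.0523,-12,0,0],[0,-0.0121,0.0612,-14,0,0],[0,-0.0126,0.0701,-16,0,0],[0,-0.0128,0.079,-18,0,0],[0,-0.0127,0.0879,-20,0,0],[0,-0.0123,0.0968,-22,0,0],[0,-0.0115,0.1057,-24,0,0]]'; python3 tray.py; python3 grid.py; python3 arc.py -2 -4 -6 -8 -10 -12 -14 -16 -18 -20 -22 -24
```

```text
time_s: 13.77
tcp_pos: [0.5586, -0.1459, 0.197]
eef_rot: [-163.1, -0.0, 178.8]
contact_force: [1.1, -1.5, -1.0]
gripper_width: 0.0152
gripper_force: 20.0
scene 219 X -0.091 -0.037 Y -0.013 0.045 zmax 0.04 uv [324. 184.]
scene 139 X -0.076 -0.042 Y -0.049 -0.015 zmax 0.039 uv [337. 199.]
top 562 X -0.094 -0.037 Y -0.042 0.048 zmax 0.041 uv [168. 194.]
scene cols X -130..0 step10; rows Y -80..80
 -80   -3   -2    8    1    0    0    .    1    .    1    .    1    .    .
 -70  115  109  103   95   88    1    0    1    1    1    2    1    2    2
 -60  114   -3    8    0    0    2    1    0    1    1    2    1    0    1
 -50   -3   -2    7    1    1   28   30   34   34    1    1    1    3    0
 -40    3    3    8    0    0   28   34   36   39    .    0    1    0    1
 -30   71   69    8    1   -1    0   37   38   38    .    2    0    0    1
 -20   73   69   62    .    .   33    .   34   34    .    0    1    0    2
 -10   75   67   62    .    .   32   35    .    .    .    .    0    1    1
   0   75   67   62    .    .   23   35    0   22   21    1    1    0    1
  10   75   67   63    .   3
[... 1738 characters left out ...]

bar [ 0.559  -0.1293  0.2528] radius 0.2799 tilt 31.92 joints [  16.   10.  -22.   18.  -64. -116.] F [ 3.1 -1.1 -2.6]
-2.0 [-0.     -0.0026  0.0085] [-2.  0. -0.]
-4.0 [-0.     -0.005   0.0172] [-4.  0. -0.]
-6.0 [-0.     -0.007   0.0259] [-6.  0. -0.]
-8.0 [-0.0001 -0.0087  0.0346] [-8.  0. -0.]
-10.0 [-0.0001 -0.0101  0.0435] [-10.   0.  -0.]
-12.0 [-0.0001 -0.0112  0.0523] [-12.   0.  -0.]
-14.0 [-0.0001 -0.012   0.0612] [-14.   0.  -0.]
-16.0 [-0.0001 -0.0125  0.0701] [-16.   0.  -0.]
-18.0 [-0.0001 -0.0127  0.0791] [-18.   0.  -0.]
-20.0 [-0.0001 -0.0125  0.088 ] [-20.   0.  -0.]
-22.0 [-0.0001 -0.0121  0.0969] [-22.   0.  -0.]
-24.0 [-1.000e-04 -1.130e-02  1.058e-01] [-24.   0.  -0.]
```

The pan floor reads flat, so it's empty, and all three cups are in the tray and unmoved. Continuing down.

```bash
python3 drive.py '[[0,-0.0026,0.0085,-2,0,0],[0,-0.005,0.0172,-4,0,0],[0,-0.007,0.0259,-6,0,0],[0,-0.0087,0.0346,-8,0,0],[0,-0.0101,0.0435,-10,0,0],[0,-0.0112,0.0523,-12,0,0],[0,-0.012,0.0612,-14,0,0],[0,-0.0125,0.0701,-16,0,0],[0,-0.0127,0.0791,-18,0,0],[0,-0.0125,0.088,-20,0,0],[0,-0.0121,0.0969,-22,0,0],[0,-0.0113,0.1058,-24,0,0]]'; python3 arc.py -1 -2 -3 -4 -5 -6 -7 -7.5 -8
```

```text
time_s: 14.87
tcp_pos: [0.5576, -0.1878, 0.0989]
eef_rot: [172.9, -0.1, 178.8]
contact_force: [-0.3, -4.0, -2.3]
gripper_width: 0.0154
gripper_force: 20.0
bar [ 0.5575 -0.195   0.1573] radius 0.2799 tilt 8.01 joints [ -5.  18. -12.  -8. -60. -82.] F [-0.3 -4.  -2.3]
-1.0 [-0.     -0.0013  0.0043] [-1.  0. -0.]
-2.0 [-0.     -0.0026  0.0085] [-2.  0. -0.]
-3.0 [-0.     -0.0038  0.0128] [-3.  0. -0.]
-4.0 [-0.     -0.005   0.0172] [-4.  0. -0.]
-5.0 [-0.     -0.006   0.0215] [-5.  0. -0.]
-6.0 [-0.     -0.007   0.0259] [-6.  0. -0.]
-7.0 [-0.     -0.0079  0.0302] [-7.  0. -0.]
-7.5 [-0.     -0.0083  0.0324] [-7.5  0.  -0. ]
-8.0 [-0.     -0.0087  0.0346] [-8.  0. -0.]
```

```bash
python3 drive.py '[[0,-0.0013,0.0043,-1,0,0],[0,-0.0026,0.0085,-2,0,0],[0,-0.0038,0.0128,-3,0,0],[0,-0.005,0.0172,-4,0,0],[0,-0.006,0.0215,-5,0,0],[0,-0.007,0.0259,-6,0,0],[0,-0.0079,0.0302,-7,0,0],[0,-0.0083,0.0324,-7.5,0,0],[0,-0.0086,0.0339,-7.85,0,0],[0,-0.0086,0.0339,-7.85,0,0],[0,-0.0086,0.0339,-7.85,0,0]]'; python3 arc.py
```

```text
time_s: 15.78
tcp_pos: [0.5574, -0.192, 0.0647]
eef_rot: [165.2, -0.1, 178.8]
contact_force: [-0.1, -5.9, -2.3]
gripper_width: 0.0155
gripper_force: 20.0
bar [ 0.5572 -0.207   0.1216] radius 0.2798 tilt 0.29 joints [-11.  23.  -8. -16. -63. -72.] F [-0.1 -5.9 -2.3]
```

```bash
python3 drive.py '[[0,0,0.0008,0,0,0],[0,0,0.0015,0,0,0],[0,0,0.0015,0,0,0]]' && python3 drive.py '[[0,0,0,0,0,0],[0,0,0,0,0,0],[0,0,0,0,0,0],[0,0,0,0,0,0],[0,0,0,0,0,0],[0,0,0,0,0,0],[0,0,0,0,0,0]]' 0.049 && python3 drive.py '[[0,0,-0.02,0,0,0],[0,0,-0.05,0,0,0],[0,0,-0.085,0,0,0],[0,0,-0.12,0,0,0],[0,0,-0.14,0,0,0],[0,0,-0.15,0,0,0],[0,0,-0.15,0,0,0],[0,0,-0.15,0,0,0],[0,0,-0.15,0,0,0]]'; python3 tray.py; python3 - <<'E'
from h import *
P=pts(load('tr_top'));m=(P[...,2]>.105)&(P[...,2]<.16)&(abs(P[...,0]-.557)<.07)&(abs(P[...,1]+.207)<.02);q=P[m]
print('bar',len(q),q.max(0) if len(q) else '', 'pan',P[185,[215,250]].round(3))
for x,y in((.42,-.095),(.4265,-.178)):
    m=(P[...,2]>.02)&(P[...,2]<.06)&(np.hypot(P[...,0]-x,P[...,1]-y)<.04);q=P[m];print('fresh',len(q),cv2.minEnclosingCircle(q[:,:2].astype(np.float32)))
E
```

```text
time_s: 16.03
tcp_pos: [0.5575, -0.192, 0.0646]
eef_rot: [165.2, -0.0, 178.9]
contact_force: [-2.8, -6.6, 5.0]
gripper_width: 0.015
gripper_force: 20.0
time_s: 16.62
tcp_pos: [0.5573, -0.1909, 0.0632]
eef_rot: [165.1, -0.1, 178.8]
contact_force: [0.4, 0.2, -0.4]
gripper_width: 0.0486
gripper_force: 0.0
time_s: 17.37
tcp_pos: [0.5561, -0.2288, 0.2065]
eef_rot: [165.1, -0.2, 178.8]
contact_force: [0.1, -0.0, -0.9]
gripper_width: 0.0488
gripper_force: 0.0
scene 210 X -0.092 -0.039 Y -0.015 0.045 zmax 0.039 uv [324. 184.]
scene 193 X -0.076 -0.04 Y -0.049 -0.014 zmax 0.039 uv [335. 199.]
top 631 X -0.094 -0.037 Y -0.046 0.048 zmax 0.041 uv [167. 192.]
bar 0  pan [[ 0.565  0.057  0.099]
 [ 0.565 -0.016  0.101]]
fresh 0 ((0.0, 0.0), 0.0)
fresh 0 ((0.0, 0.0), 0.0)
```

The barrow stands level (pan floor at 99 to 101 mm), the cups are at rest in the tray and the gripper is clear. The arm hides the filled lamps from the top camera now, but the arm stayed clear of them after the cup was picked up. Handing in.

```bash
python3 -c "
from plant import r
print(r.close_job())"
```

```text
the job is handed in; nothing more can be done
None
```

The job is handed in, with no verdict shown: all three spent cups lie in the tray, the barrow was lowered gently onto its legs, and the filled lamps looked untouched when last seen during the tip (the arm hid them at the final check).

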